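# Drop the brass blanks at the jeweller's bench

## Task

Two clear drop-bottom hoppers stand on the jeweller's bench, one holding brass blanks and the other silver ones. Slide the orange-handled bolt of the hopper with the brass blanks so that its hinged floor drops open and all three brass blanks fall into the wooden tray below it. Leave the silver hopper shut, and let go of the bolt.

Things in the scene. Friction and masses are not known exactly. Their poses are not given: they have to be found in the camera images.
- brass_station: Fixed station with the brass blanks (an identical one beside it holds silver). Origin: on the bench under its hopper's middle; z up, the bolt on its -x side (toward the robot). Dark wooden tray on the bench: x -125 to 65, y -62 to 62 mm, 35 mm high. Above, on posts, a clear open-topped box: x -46 to 53, y -53 to 53, z 140 to 211 mm.
- brass_knob (a point): Centre of the top of the bolt's upright orange grip on the brass station, 238 mm above the bench. Axes as the station's. Grip: 22 mm along x, 14 mm along y, 36 mm tall, on a 10 mm square steel stem down to the bolt. It stands 80 mm to -x of the hopper's middle, with 23 mm between it and the hopper's wall and nothing beside it along y.
- brass_bolt (a joint): Bolt of the brass hopper, in m, sliding to the station's +y (to the left as the robot sees it): 0 closed, 0.045 end stop. Starts at 0 to 0.008. It carries the floor's tongue up to 0.026; sliding it 32 mm from its start always frees the floor. Friction about 2 N; it stays where it is left.
- brass_floor (a joint): Hinged black floor of the brass hopper, in rad: 0 shut (level, 140 mm above the bench), grows as it swings down under its own weight about its +x edge once the bolt is withdrawn; hangs open at its stop at 1.3. Its free edge is on the bolt side and clears the tray's floor.
- brass_blank1: One of three round brass-coloured pendant blanks (discs 28 mm across, 6 mm thick, about 30 g). Origin: centre of its underside. They start lying on the floor of the clear hopper of the brass station.
- brass_blank2: One of three round brass-coloured pendant blanks (discs 28 mm across, 6 mm thick, about 30 g). Origin: centre of its underside. They start lying on the floor of the clear hopper of the brass station.
- brass_blank3: One of three round brass-coloured pendant blanks (discs 28 mm across, 6 mm thick, about 30 g). Origin: centre of its underside. They start lying on the floor of the clear hopper of the brass station.
- silver_floor (a joint): Hinged floor of the other, identical hopper (the one with silver blanks), in rad: 0 shut, grows as it swings down. It must stay shut.
There are look-alikes about, which are no part of the job. Leave any purple look-alike of the brass_station alone.

How it is judged:
By the outcome, as a careful person would: the job done as asked, in the order asked, and still so for the second after the job is handed in, with the robot touching nothing.
It also fails if it takes over 32 s, if anything falls off the work surface, if the arm or the gripper's body presses on something with over 40 N, if the wrist force passes 120 N, or if a joint passes its speed limit or range.

## Robot

A 7-joint arm with a two-finger parallel gripper is mounted at the origin on the work surface. World frame = base frame: x ahead of the robot, y to its left, z up, the work surface at z = 0. Lengths are in m, angles in rad, forces in N, time in s.
With the tool pointing down it reaches from about 0.425 to 0.925 m from the base axis. Payload 6.8 kg.
Tool frame: the origin (TCP) lies midway between the tips of the shut fingers; the grasp point (between the pads) lies 19 mm behind it; z points along the fingers, x is the direction in which the jaws open and shut, and the axes are right-handed (so a half turn about z gives the same grasp; the last joint's range is limited). The gripper opens to 85 mm and grips with 20 to 120 N. Pads are 22 mm wide; open, the fingers measure 114 mm over their backs; the gripper's body (76 mm by 85 mm) begins 54 mm behind the grasp point. The pads swing forward as they close: fully open they stand 13 mm farther back than shut.
Start: joints at [1.123, 0.477, 0.022, 1.555, -0.011, 1.109, -0.083], TCP at [0.225, -0.636, 0.231] pointing down, gripper open.
Joint ranges: [-2.96, 2.96], [-0.34, 2.1], [-1.41, 1.46], [0.24, 2.44], [-1.37, 4.51], [0.17, 1.92], [-2.96, 2.96]. Speed limits (rad/s): [2.39, 2.39, 3.14, 3.14, 3.14, 3.14, 3.14].

## Interface

Orientations are given as a unit quaternion [w, x, y, z].
In Python, from station import bot, imaging, nets gives the robot as it stands. The module is installed in compiled form; this text tells all that it offers.
- The arm moves only by the tool apply_moves, never from a script. Its argument "moves" is text: rows parted by semicolons, each of 7 numbers parted by spaces: the gripper command: -1 is fully open, 1 is shut, values between are in proportion, then the shift along the tool's x, y, z normalised to -1 to 1, where 1 is 120 mm, then the turn, a rotation vector about the tool's x, y, z normalised to -1 to 1, where 1 is 4 degrees. In form: hand dx dy dz rx ry rz; .... A call has 1 to 12 rows; each row shifts and turns the commanded pose from where the row before left it, along the tool's axes as they then stand; what a row does not reach is not made up. A row lasts 1/12 s, in which the tool goes at most 41.7 mm and 7.16 degrees, less where a joint would pass 70% of its speed; a pose out of reach is approached as far as the arm can. A call with a number of a shift or a turn outside -1 to 1 is refused whole. A call with a gripper value outside its range is refused whole. The fingers move at their own pace and stop on an object; "force" is the grip in N (left out, the last holds). Time passes only in rows, so rows that do not move let the fingers close. It gives the time, the measured TCP pose, the force and the opening at its end, in the units of the state.
- bot.get_obs(): the state, without advancing time (a new reading comes with each control period).
- imaging.read_camera(name): name is "scene" or "top"; returns a dict with "image" (384x512x3 uint8, red, green, blue), "fx", "fy", "cx", "cy" (pixels), "view" (4x4, takes a point from world to camera coordinates). Camera axes: x right, y down, z forward; pixel columns grow to the right and rows downward; lengths in m; the calibration is good to about 2 mm. A picture is of the moment at which its call begins. There is no depth.
- bot.hand_in(): hands the job in, once; it reports no verdict.
Trained networks look in a picture, given as the dict that the camera call returned (one of the last four; its "shot" number tells which), for a name from the list of things; names that differ only in an ending like _2 or _b are one class to them, and where a whole thing is asked for, a point or a joint stands for the part that bears it (a point fixed in the world has none). Each returns a list of dicts, best first, with "score" (0 to 1); they miss things now and then, are a little off and sometimes report something else, mostly with a low value. They report only what shows in the picture. A call takes as long as a camera call. They do not tell look-alikes from the thing itself.
- nets.spot_in(picture, name): "rect" ([left, top, right, bottom] in pixels, round what is visible of it).
- nets.outline_of(picture, name): "region" (384x512 bool, what is visible of it) and "rect" ([left, top, right, bottom] in pixels, round what is visible of it).
- nets.spot_point(picture, name): "location" ([column, row] in pixels: a listed point, or the origin of a listed thing).
The state is a dict: "t": time; "q": joint angles; "joint_vel": joint speeds; "joint_torque": joint torques, N m; "eef_pos": TCP position; "tool_rot": TCP orientation; "contact_force": force on the tool from outside, world axes, zero at the start; "torque": the same for the moment, N m; "gripper_width": opening from 0.0 (shut) to 1.0 (fully open).
Only numpy, scipy, OpenCV 4.12 (cv2) and the standard library are available. Lean on these libraries where they do the work, as an engineer would, in place of code of your own. Each camera call takes 0.05 s, during which the arm holds its last target.

## Working session

There is one attempt and no reset: what is moved stays moved. The work goes in short steps, Python scripts to look and compute and a tool call to move; the robot and the scene stay as the last step left them, time stands still between calls to the robot, and variables do not carry over. Pictures are saved under pics/ and viewed, and the job is handed in when it is done.

Besides the shell and the picture viewer there is one more tool, called after ">>>" as name(argument=value, ...) on one line, values as JSON. apply_moves: Moves the arm, as the interface text tells. Scaled input: -1 to 1 covers 120 mm each way for a shift and 4 degrees each way for a turn. Its arguments: {"type":"object","properties":{"moves":{"type":"string"},"force":{"type":"number"}},"required":["moves"]}

```bash
mkdir -p pics
cat > h.py <<'E'
import numpy as np, cv2
from station import bot, imaging, nets
def save(p,n,crop=None,s=1):
    im=p["image"][:,:,::-1]
    if crop: im=im[crop[1]:crop[3],crop[0]:crop[2]]
    im=cv2.resize(im,None,fx=s,fy=s,interpolation=cv2.INTER_CUBIC); cv2.imwrite("pics/"+n,im)
def proj(p,X):
    c=p["view"]@np.r_[X,1]; return np.array([p["fx"]*c[0]/c[2]+p["cx"],p["fy"]*c[1]/c[2]+p["cy"]])
def onz(p,uv,z):
    V=np.array(p["view"]);R=V[:3,:3];o=-R.T@V[:3,3]
    d=R.T@np.array([(uv[0]-p["cx"])/p["fx"],(uv[1]-p["cy"])/p["fy"],1]); return o+d*(z-o[2])/d[2]
E
python3 - <<'E'
from h import *
o=bot.get_obs();print(o["t"],o["eef_pos"],o["tool_rot"])
for c in("scene","top"):
    p=imaging.read_camera(c);save(p,c+"0.png",s=1.5)
    for r in nets.spot_point(p,"brass_knob"): print(c,"knob",r["score"],r["location"],onz(p,r["location"],.238))
    for r in nets.spot_in(p,"brass_station"): print(c,r)
    for r in nets.spot_point(p,"brass_station"): print(c,r,onz(p,r["location"],0))
    for r in nets.spot_point(p,"brass_blank1"): print(c,"bl",r["score"],r["location"],onz(p,r["location"],.146))
E
```

```text
0.0 [ 0.22476005 -0.63585205  0.23031074] [-4.65300235e-04  8.16507011e-01 -5.77334787e-01 -7.92820568e-04]
scene knob 0.6 [193.7, 96.8] [ 0.19030767 -0.26151212  0.238     ]
scene knob 0.54 [330.6, 178.1] [0.44806017 0.18227828 0.238     ]
scene knob 0.45 [354.5, 115.5] [0.20389315 0.24643839 0.238     ]
scene {'rect': [297.6, 178.2, 356.0, 264.9], 'score': 0.67}
scene {'rect': [175.1, 95.6, 218.8, 177.0], 'score': 0.59}
scene {'rect': [322.9, 113.1, 389.0, 200.6], 'score': 0.57}
scene {'location': [322.0, 239.5], 'score': 0.94} [5.20200093e-01 1.94065337e-01 2.22044605e-16]
scene {'location': [205.4, 160.5], 'score': 0.94} [ 0.26048916 -0.23882823  0.        ]
scene {'location': [335.1, 215.7], 'score': 0.71} [0.42776212 0.23272738 0.        ]
scene {'location': [354.0, 181.1], 'score': 0.59} [0.28049901 0.29384703 0.        ]
scene bl 0.61 [333.7, 214.4] [0.50843096 0.20748728 0.146     ]
scene bl 0.41 [316.7, 218.9] [0.52955755 0.15983769 0.146     ]
top knob 0.75 [132.8, 319.1] [0.20522032 0.24428047 0.238     ]
top knob 0.67 [166.7, 203.7] [0.45481031 0.17365761 0.238     ]
top knob 0.5 [367.2, 326.8] [ 0.18844286 -0.26362485  0.238     ]
top {'rect': [310.5, 250.7, 381.9, 332.8], 'score': 0.96}
top {'rect': [135.3, 146.2, 210.3, 227.8], 'score': 0.85}
top {'location': [337.2, 277.0], 'score': 0.9} [ 0.25976866 -0.2480513   0.        ]
top {'location': [173.3, 176.6], 'score': 0.62} [0.53188793 0.19852119 0.        ]
top {'location': [136.9, 271.5], 'score': 0.57} [0.27444291 0.29433161 0.        ]
top bl 0.6 [178.5, 182.5] [0.50695663 0.16213057 0.146     ]
top bl 0.46 [165.8, 166.0] [0.54672025 0.19305187 0.146     ]
top bl 0.4 [158.6, 181.2] [0.51000527 0.20995233 0.146     ]
```

View pics/scene0.png

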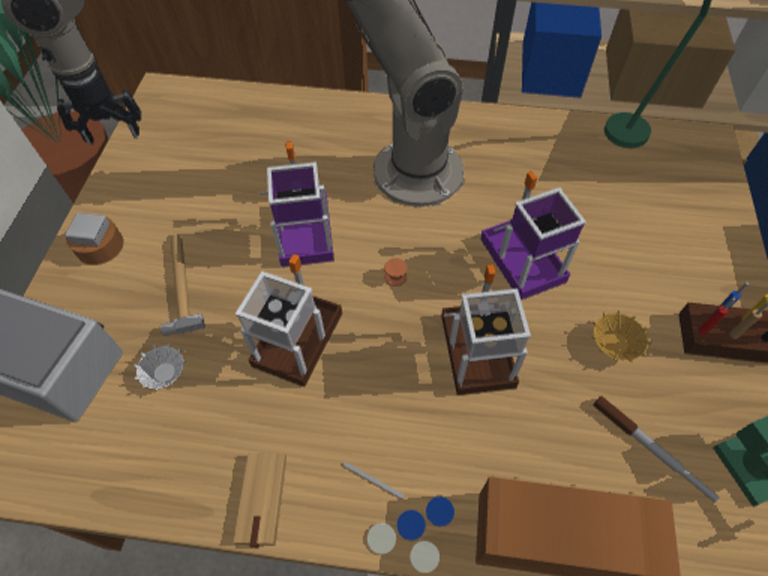

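View pics/top0.png

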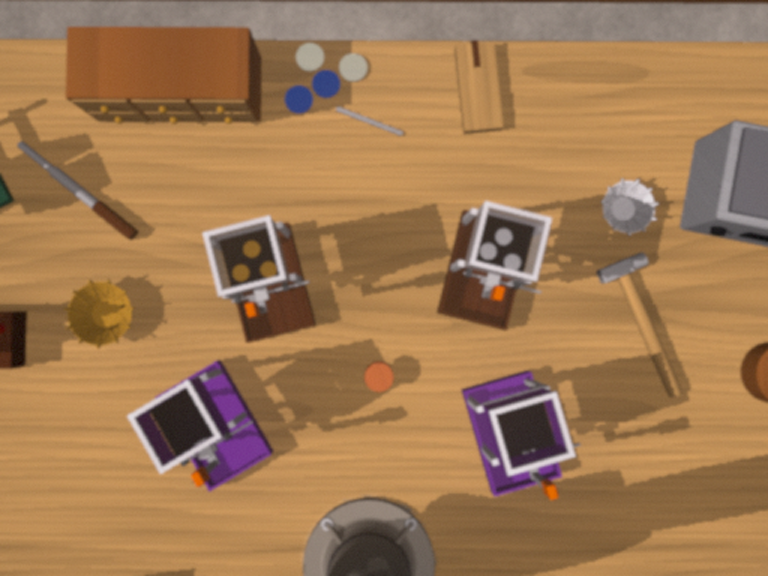

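Run:
```python
from h import *
p=imaging.read_camera("top");save(p,"topc.png",(110,130,230,230),6)
q=imaging.read_camera("scene");save(q,"scc.png",(280,100,400,270),3.5)
save(p,"topd.png",(100,230,400,350),2.6)
```

```text
(no output)
```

The scene shows two wooden-tray stations and two empty purple ones. The candidates for the bolt grip, in native top-camera pixels, are:
- Wooden station with brass discs: grip at about (167,205).
- Wooden station with silver discs: grip at about (332,195).
- Purple look-alikes: grips at about (132,319) and (367,327).

I choose (167,205) and will check it in a close crop.

View pics/topc.png

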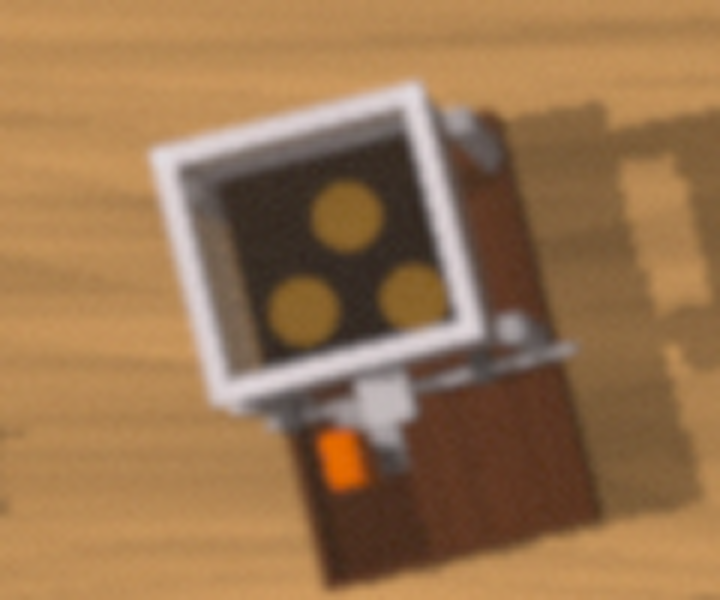

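View pics/scc.png

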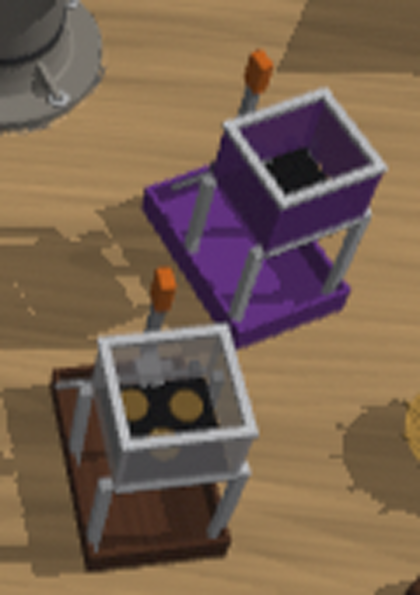

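The crop confirms it: three brass discs in the clear hopper, with the orange grip at top pixel (167,206.7). Next I compute the station pose from the rim corners and the grip position from orange pixels.

Run:
```python
from h import *
p=imaging.read_camera("top")
C=[(150,152),(420,82),(492,336),(213,406)]
P=np.array([onz(p,(110+(a-.5)/6,130+(b-.5)/6),.211) for a,b in C])
print(P.round(4)); 
# corners: (+x,+y),(+x,-y),(-x,-y),(-x,+y)
ex=(P[0]+P[1]-P[2]-P[3]); ey=(P[0]+P[3]-P[1]-P[2])
yaw=np.arctan2(ex[1],ex[0]);yaw2=np.arctan2(-ey[0],ey[1]);print(np.degrees([yaw,yaw2]),np.linalg.norm(ex)/2,np.linalg.norm(ey)/2)
c=P.mean(0);y=(yaw+yaw2)/2;R=np.array([[np.cos(y),-np.sin(y)],[np.sin(y),np.cos(y)]])
org=c[:2]-R@[.0035,0];print("org",org,"knob exp",org+R@[-.08,0])
def orange(p,r):
    im=p["image"].astype(int);m=np.zeros(im.shape[:2],bool)
    m[r[1]:r[3],r[0]:r[2]]=((im[...,0]>150)&(im[...,2]<60)&(im[...,0]-im[...,1]>80))[r[1]:r[3],r[0]:r[2]]
    v,u=np.nonzero(m);return u.mean(),v.mean(),len(u),u.min(),u.max(),v.min(),v.max()
a=orange(p,(155,190,180,220));print(a,onz(p,a[:2],.235))
q=imaging.read_camera("scene");b=orange(q,(315,170,340,200));print(b,onz(q,b[:2],.22))
for r in nets.spot_point(q,"brass_knob")[:3]: print(r["location"],onz(q,r["location"],.238))
for X in ([.4517,.1756,.238],):
  print(proj(p,X),proj(q,X))
V=np.array(p["view"]);print("cam",-V[:3,:3].T@V[:3,3])
```

```text
[[0.5647 0.2514 0.211 ]
 [0.5915 0.1499 0.211 ]
 [0.4954 0.122  0.211 ]
 [0.4689 0.2265 0.211 ]]
[15.40748118 14.51144562] 0.09955028700785397 0.10640529526812052
org [0.52671735 0.18655244] knob exp [0.44942865 0.16590159]
(np.float64(166.5), np.float64(206.17857142857142), 56, np.int64(163), np.int64(170), np.int64(202), np.int64(211)) [0.44940145 0.17457054 0.235     ]
(np.float64(327.2105263157895), np.float64(179.05263157894737), 19, np.int64(325), np.int64(329), np.int64(177), np.int64(181)) [0.43974517 0.17522682 0.22      ]
[328.4, 176.0] [0.44178412 0.17597581 0.238     ]
[354.8, 114.7] [0.20040898 0.24733791 0.238     ]
[165.79781511 205.11854549] [328.11737457 178.91763445]
cam [4.42548744e-01 6.85430220e-04 1.21554337e+00]
```

>>> apply_moves(moves="-1 0 0 -0.2 0 0 0.5; -1 0 0 -0.25 0 0 0.5; -1 0 0 -0.25 0 0 0; -1 0 0 -0.2 0 0 0; -1 0 0 0 0 0 0", force=40)

```text
t: 1.17
eef_pos: [0.2258, -0.6387, 0.3459]
tool_rot: [0.002, 0.796, -0.606, 0.004]
contact_force: [-0.6, -1.2, 1.2]
gripper_width: 1.002
```

```bash
cat > st.py <<'E'
from h import *
from scipy.spatial.transform import Rotation as Ro
import sys
o=bot.get_obs();w,x,y,z=o["tool_rot"];R=Ro.from_quat([x,y,z,w]).as_matrix()
print(o["t"],o["eef_pos"].round(4),o["contact_force"].round(1),o["gripper_width"],o["q"].round(2));print(R.round(3), "xang",np.degrees(np.arctan2(R[1,0],R[0,0])))
P=o["eef_pos"]
for a in sys.argv[1:]:
    X=np.array(eval(a));d=R.T@(X-P)/.12;print(a,"units",d.round(3),"mm",(d*120).round(1));P=X
E
python3 st.py "(.5,-.35,.35)" "(.55,-.05,.35)" "(.448,.1735,.30)"
```

```text
1.1667 [ 0.2258 -0.6387  0.3459] [-0.6 -1.2  1.2] 1.0018600042780397 [ 1.11  0.4   0.05  1.41 -0.02  1.32 -0.15]
[[ 0.266 -0.964  0.004]
 [-0.964 -0.266 -0.009]
 [ 0.01  -0.002 -1.   ]] xang -74.54483181583494
(.5,-.35,.35) units [-1.71  -2.843 -0.047] mm [-205.1 -341.2   -5.6]
(.55,-.05,.35) units [-2.298 -1.068 -0.021] mm [-275.8 -128.1   -2.5]
(.448,.1735,.30) units [-2.026  0.324  0.396] mm [-243.1   38.8   47.6]
```

>>> apply_moves(moves="-1 -0.14 -0.24 0 0 0 0; -1 -0.14 -0.24 0 0 0 0; -1 -0.14 -0.24 0 0 0 0; -1 -0.14 -0.24 0 0 0 0; -1 -0.14 -0.24 0 0 0 0; -1 -0.14 -0.24 0 0 0 0; -1 -0.14 -0.24 0 0 0 0; -1 -0.14 -0.24 0 0 0 0; -1 -0.14 -0.24 0 0 0 0; -1 -0.14 -0.24 0 0 0 0; -1 -0.14 -0.24 0 0 0 0; -1 -0.14 -0.24 0 0 0 0")

```text
t: 2.17
eef_pos: [0.5051, -0.3486, 0.3391]
tool_rot: [0.0, 0.796, -0.606, -0.0]
contact_force: [0.0, 0.4, 0.4]
gripper_width: 0.999
```

```bash
python3 st.py "(.55,-.05,.35)" "(.448,.1735,.30)"
```

```text
2.1667 [ 0.5051 -0.3486  0.3391] [0.  0.4 0.4] 0.9985701047581534 [ 0.6   0.3  -0.13  1.56  0.04  1.28 -0.83]
[[ 0.267 -0.964 -0.   ]
 [-0.964 -0.267  0.   ]
 [-0.     0.    -1.   ]] xang -74.53503811109891
(.55,-.05,.35) units [-2.298 -1.024 -0.091] mm [-275.8 -122.9  -10.9]
(.448,.1735,.30) units [-2.022  0.323  0.417] mm [-242.6   38.7   50. ]
```

Joint 1 falls toward 0 and −0.37, which is well within range.

>>> apply_moves(moves="-1 -0.23 -0.1 -0.01 0 0 0; -1 -0.23 -0.1 -0.01 0 0 0; -1 -0.23 -0.1 -0.01 0 0 0; -1 -0.23 -0.1 -0.01 0 0 0; -1 -0.23 -0.1 -0.01 0 0 0; -1 -0.23 -0.1 -0.01 0 0 0; -1 -0.23 -0.1 -0.01 0 0 0; -1 -0.23 -0.1 -0.01 0 0 0; -1 -0.23 -0.1 -0.01 0 0 0; -1 -0.23 -0.1 -0.01 0 0 0; -1 0 0 0 0 0 0")

```text
t: 3.08
eef_pos: [0.5469, -0.0441, 0.3516]
tool_rot: [-0.002, 0.799, -0.602, -0.001]
contact_force: [-0.6, 1.1, -0.2]
gripper_width: 1.0
```

>>> apply_moves(moves="-1 -0.2 0.03 0 0 0 0; -1 -0.2 0.03 0 0 0 0; -1 -0.2 0.03 0 0 0 0; -1 -0.2 0.03 0 0 0 0; -1 -0.2 0.03 0 0 0 0; -1 -0.2 0.03 0 0 0 0; -1 -0.2 0.03 0 0 0 0; -1 -0.2 0.03 0 0 0 0; -1 -0.2 0.03 0 0 0 0; -1 -0.2 0.03 0 0 0 0; -1 0 0 0 0 0 0; -1 0 0 0 0 0 0")

```text
t: 4.08
eef_pos: [0.447, 0.1708, 0.3512]
tool_rot: [-0.0, 0.797, -0.604, 0.0]
contact_force: [0.2, -0.6, 0.2]
gripper_width: 1.003
```

```bash
python3 st.py "(.448,.1735,.26)" "(.448,.1735,.205)"
python3 - <<'E'
from h import *
p=imaging.read_camera("top");save(p,"top1.png",(110,130,230,230),4)
q=imaging.read_camera("scene");save(q,"sc1.png",(270,90,390,270),3.3)
E
```

```text
4.0833 [0.447  0.1708 0.3512] [ 0.2 -0.6  0.2] 1.0030143715684983 [-0.02  0.08 -0.51  1.82  0.04  1.25 -1.83]
[[ 0.27  -0.963  0.   ]
 [-0.963 -0.27  -0.   ]
 [ 0.    -0.    -1.   ]] xang -74.35165042252346
(.448,.1735,.26) units [-0.02  -0.014  0.76 ] mm [-2.4 -1.6 91.2]
(.448,.1735,.205) units [-0.     0.     0.458] mm [-0.  0. 55.]
```

View pics/sc1.png

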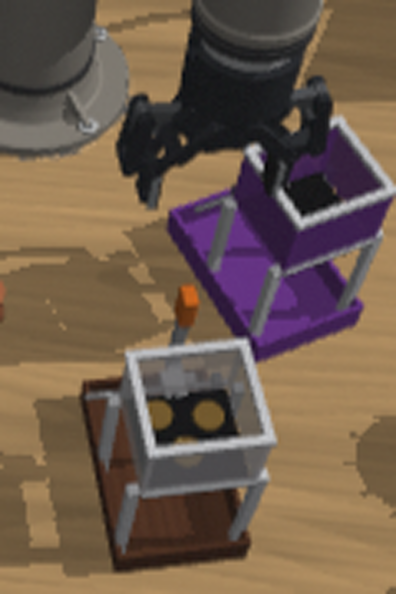

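The scene view shows the open fingers above and behind the brass grip, which is at crop pixel (187,305), with the grip under the middle of the jaws. I'll lower partway and check.

>>> apply_moves(moves="-1 -0.02 -0.01 0.2 0 0 0; -1 0 0 0.25 0 0 0; -1 0 0 0.2 0 0 0; -1 0 0 0.11 0 0 0; -1 0 0 0 0 0 0; -1 0 0 0 0 0 0")

```text
t: 4.68
eef_pos: [0.4484, 0.1713, 0.2598]
tool_rot: [0.001, 0.795, -0.606, -0.0]
contact_force: [-0.5, -0.7, 0.2]
gripper_width: 0.999
```

```bash
python3 st.py "(.448,.1735,.205)"
python3 - <<'E'
from h import *
p=imaging.read_camera("top");save(p,"top2.png",(110,130,230,230),4)
q=imaging.read_camera("scene");save(q,"sc2.png",(290,110,370,210),5.5)
E
```

```text
4.6833 [0.4484 0.1713 0.2598] [-0.5 -0.7  0.2] 0.9994455873069836 [-0.03  0.16 -0.51  1.94  0.09  1.06 -1.88]
[[ 0.265 -0.964 -0.001]
 [-0.964 -0.265 -0.001]
 [ 0.     0.001 -1.   ]] xang -74.63232118129395
(.448,.1735,.205) units [-0.019 -0.003  0.457] mm [-2.3 -0.3 54.8]
```

View pics/sc2.png

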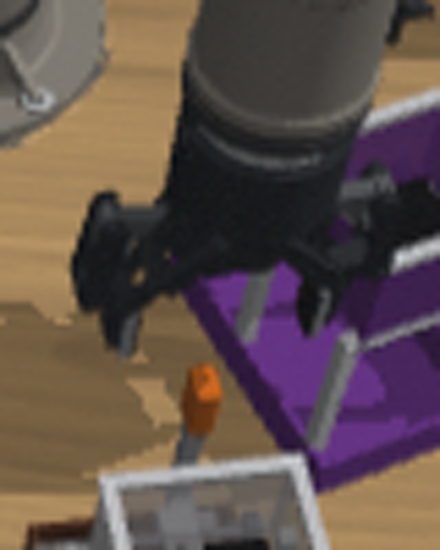

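The grip, at crop pixel (203,395), lies between the two fingertips at (122,345) and (315,320). I'll lower the rest of the way and close gently.

>>> apply_moves(moves="-1 -0.02 0 0.15 0 0 0; -1 0 0 0.15 0 0 0; -1 0 0 0.12 0 0 0; -1 0 0 0.04 0 0 0; -1 0 0 0 0 0 0; -1 0 0 0 0 0 0")

```text
t: 5.28
eef_pos: [0.4483, 0.175, 0.206]
tool_rot: [-0.001, 0.796, -0.606, 0.0]
contact_force: [-0.3, -0.7, 0.8]
gripper_width: 1.0
```

```bash
python3 st.py "(.448,.1735,.205)"
python3 - <<'E'
from h import *
q=imaging.read_camera("scene");save(q,"sc3.png",(290,110,370,210),5.5)
E
```

```text
5.2833 [0.4483 0.175  0.206 ] [-0.3 -0.7  0.8] 0.9997890695248973 [-0.06  0.23 -0.51  2.01  0.14  0.94 -1.93]
[[ 0.266 -0.964  0.001]
 [-0.964 -0.266  0.001]
 [-0.    -0.002 -1.   ]] xang -74.54395526917584
(.448,.1735,.205) units [0.011 0.006 0.008] mm [1.3 0.7 1. ]
```

View pics/sc3.png

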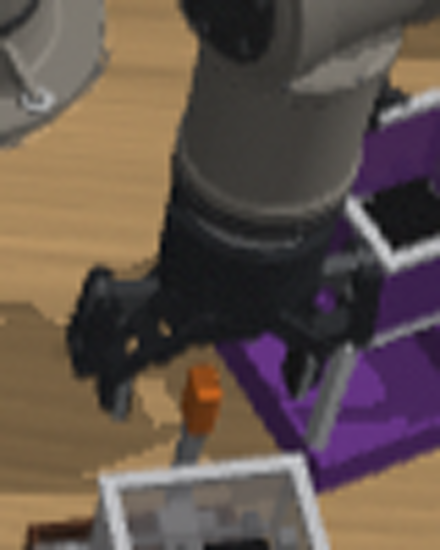

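The fingertips, at (120,415) and (300,395), line up with the grip's middle at (203,400). Closing now.

>>> apply_moves(moves="1 0 0 0 0 0 0; 1 0 0 0 0 0 0; 1 0 0 0 0 0 0; 1 0 0 0 0 0 0; 1 0 0 0 0 0 0; 1 0 0 0 0 0 0; 1 0 0 0 0 0 0; 1 0 0 0 0 0 0; 1 0 0 0 0 0 0; 1 0 0 0 0 0 0; 1 0 0 0 0 0 0; 1 0 0 0 0 0 0", force=30)

```text
t: 6.33
eef_pos: [0.4476, 0.1746, 0.2051]
tool_rot: [0.0, 0.796, -0.606, 0.0]
contact_force: [-1.8, -2.0, 4.8]
gripper_width: 0.16
```

```bash
python3 st.py
python3 - <<'E'
from h import *
q=imaging.read_camera("scene");save(q,"sc4.png",(290,110,370,210),5.5)
E
```

```text
6.3333 [0.4476 0.1746 0.2051] [-1.8 -2.   4.8] 0.15984296482406185 [-0.06  0.23 -0.51  2.01  0.14  0.94 -1.93]
[[ 0.266 -0.964  0.   ]
 [-0.964 -0.266 -0.   ]
 [ 0.    -0.    -1.   ]] xang -74.54904908659253
```

View pics/sc4.png

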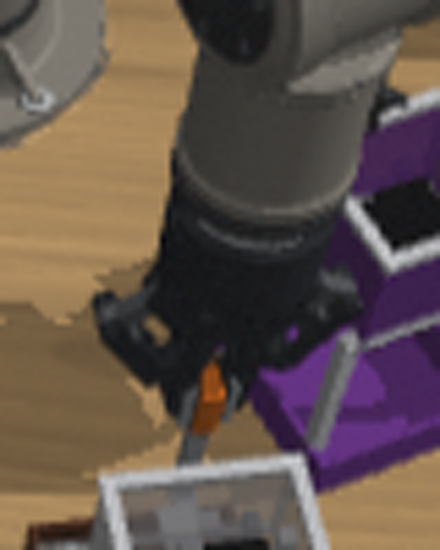

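The grip is held at an opening of 13.6 mm, against its 14 mm width. Now slide it toward the station's +y, which is −x of the tool.

>>> apply_moves(moves="1 -0.03 0 0 0 0 0; 1 -0.03 0 0 0 0 0; 1 -0.03 0 0 0 0 0; 1 -0.03 0 0 0 0 0; 1 -0.03 0 0 0 0 0; 1 -0.03 0 0 0 0 0; 1 -0.03 0 0 0 0 0; 1 -0.03 0 0 0 0 0; 1 -0.03 0 0 0 0 0; 1 0 0 0 0 0 0; 1 0 0 0 0 0 0; 1 0 0 0 0 0 0")

```text
t: 7.38
eef_pos: [0.4391, 0.2068, 0.2051]
tool_rot: [-0.001, 0.796, -0.605, -0.0]
contact_force: [1.7, 1.5, 3.8]
gripper_width: 0.161
```

```bash
python3 st.py
python3 - <<'E'
from h import *
q=imaging.read_camera("scene");save(q,"sc5.png",(270,110,390,270),3.7)
p=imaging.read_camera("top");save(p,"top5.png",(110,130,230,230),5)
E
```

```text
7.3833 [0.4391 0.2068 0.2051] [1.7 1.5 3.8] 0.1608611569021732 [-0.11  0.24 -0.52  2.    0.15  0.94 -2.01]
[[ 0.267 -0.964  0.001]
 [-0.964 -0.267  0.001]
 [-0.001 -0.001 -1.   ]] xang -74.49821064670684
```

View pics/sc5.png

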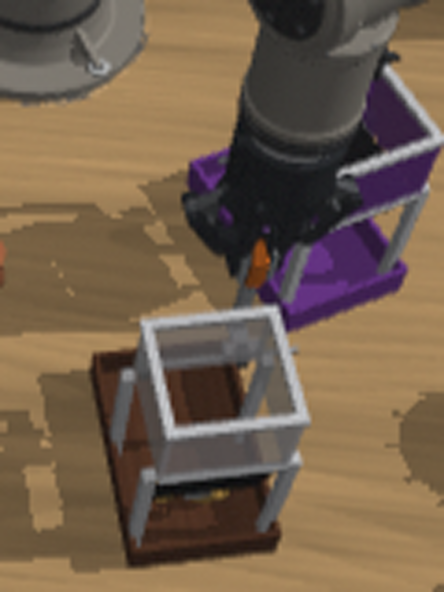

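The floor has swung open; it is visible below the clear box at crop pixel (205,488), with brass at (220,493). Next I release and retreat upward.

>>> apply_moves(moves="0 0 0 0 0 0 0; 0 0 0 0 0 0 0; 0 0 0 0 0 0 0; 0 0 0 0 0 0 0; 0 0 0 0 0 0 0; 0 0 0 0 0 0 0")

```text
t: 7.98
eef_pos: [0.4387, 0.2058, 0.2047]
tool_rot: [0.0, 0.796, -0.605, -0.0]
contact_force: [0.1, -0.2, -1.0]
gripper_width: 0.498
```

>>> apply_moves(moves="0 0 0 -0.1 0 0 0; 0 0 0 -0.2 0 0 0; 0 0 0 -0.25 0 0 0; 0 0 0 -0.25 0 0 0; 0 0 0 -0.2 0 0 0; 0 0.2 0 0 0 0 0; 0 0.25 0 0 0 0 0; 0 0.3 0 0 0 0 0; 0 0.3 0 0 0 0 0; 0 0.3 0 0 0 0 0; 0 0.2 0 0 0 0 0; 0 0 0 0 0 0 0")

```text
t: 8.98
eef_pos: [0.4893, 0.0203, 0.3245]
tool_rot: [0.001, 0.793, -0.609, 0.001]
contact_force: [-0.9, -0.2, -0.2]
gripper_width: 0.497
```

```bash
python3 st.py
python3 - <<'E'
from h import *
q=imaging.read_camera("scene");save(q,"sc6.png",(140,110,390,270),3.1)
p=imaging.read_camera("top");save(p,"top6.png",(110,130,230,230),6)
for c,n in((q,"s"),(p,"t")):
  for r in nets.spot_point(c,"brass_blank1"): print(n,r["score"],r["location"],onz(c,r["location"],.01))
E
```

```text
8.9833 [0.4893 0.0203 0.3245] [-0.9 -0.2 -0.2] 0.49713684844741074 [ 0.16  0.11 -0.36  1.84  0.04  1.2  -1.52]
[[ 0.258 -0.966 -0.   ]
 [-0.966 -0.258 -0.002]
 [ 0.002  0.001 -1.   ]] xang -75.03572877828711
t 0.61 [167.5, 176.1] [0.53248357 0.21261772 0.01      ]
t 0.48 [170.0, 172.2] [0.54310487 0.20595335 0.01      ]
t 0.44 [184.6, 176.5] [0.53148097 0.16627964 0.01      ]
```

View pics/sc6.png

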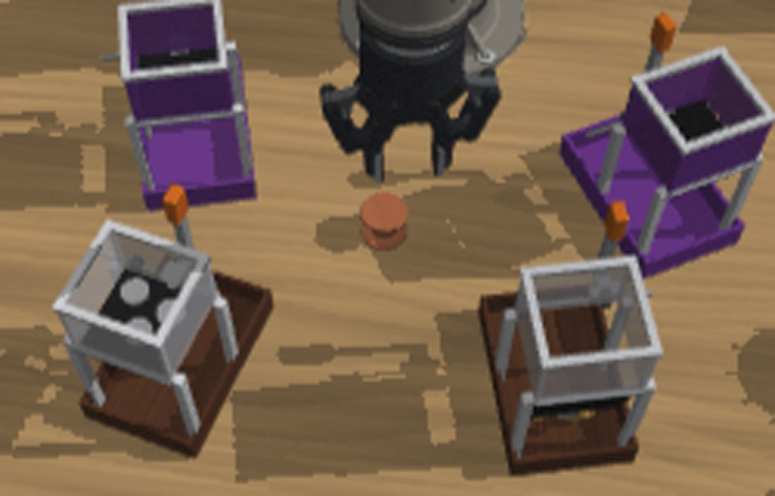

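View pics/top6.png

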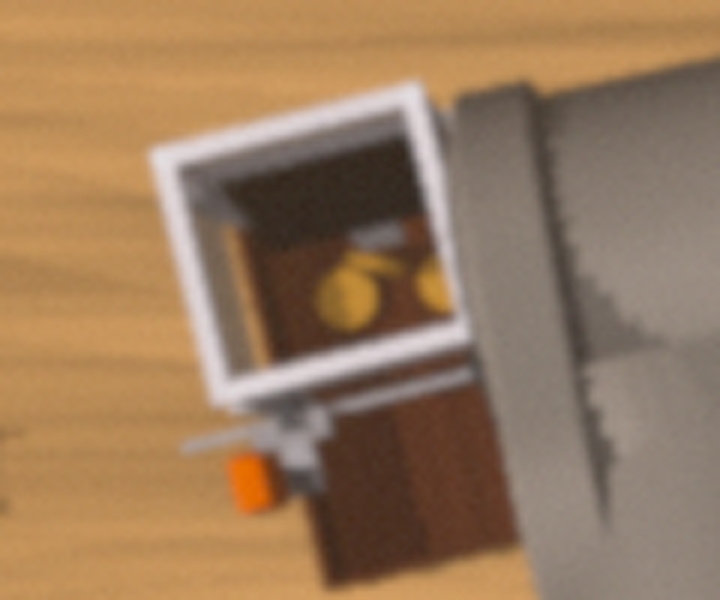

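The top view shows the brass hopper empty and three brass discs below it in the tray, at crop pixels (348,300), (375,262, tilted) and (435,285). The silver hopper still holds its three discs. I'll move the arm further away, let things settle and look again.

>>> apply_moves(moves="0 0.2 0 -0.1 0 0 0; 0 0.25 0 0 0 0 0; 0 0.3 0 0 0 0 0; 0 0.3 -0.1 0 0 0 0; 0 0.3 -0.1 0 0 0 0; 0 0.2 -0.1 0 0 0 0; 0 0 0 0 0 0 0; 0 0 0 0 0 0 0; 0 0 0 0 0 0 0; 0 0 0 0 0 0 0; 0 0 0 0 0 0 0")

```text
t: 10.1
eef_pos: [0.5725, -0.1412, 0.3372]
tool_rot: [-0.0, 0.797, -0.604, 0.0]
contact_force: [-0.1, -0.3, -0.0]
gripper_width: 0.497
```

```bash
python3 st.py
python3 - <<'E'
from h import *
q=imaging.read_camera("scene");save(q,"sc7.png",(290,170,370,270),6)
p=imaging.read_camera("top");save(p,"top7.png",(130,140,210,210),9)
E
```

```text
10.1 [ 0.5725 -0.1412  0.3372] [-0.1 -0.3 -0. ] 0.4966878679799216 [ 0.33  0.27 -0.24  1.62  0.07  1.26 -1.22]
[[ 0.269 -0.963  0.   ]
 [-0.963 -0.269  0.   ]
 [-0.    -0.    -1.   ]] xang -74.38134855144062
```

View pics/sc7.png

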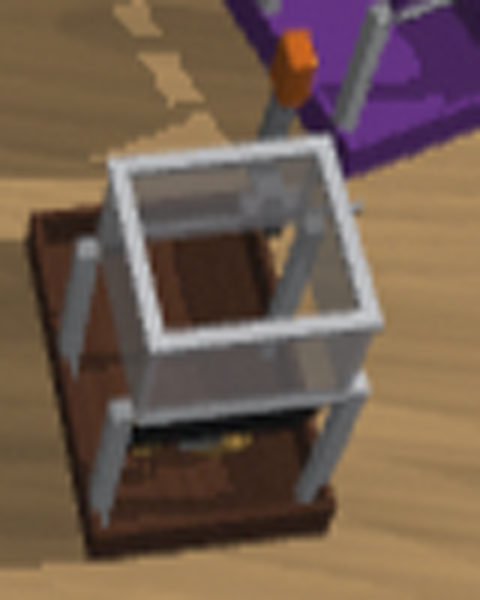

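View pics/top7.png

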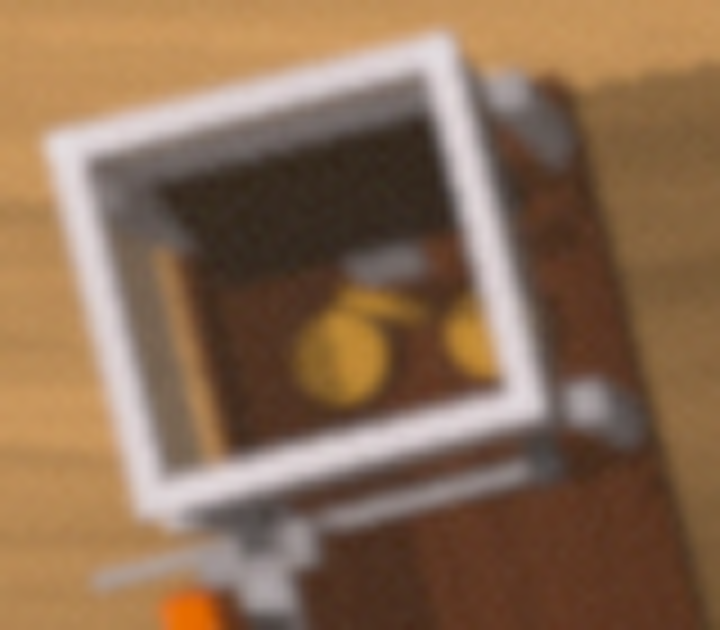

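Between the two looks, a second apart, the three discs stayed put: crop pixels (343,355), (385,300, leaning) and (475,340), all over the tray floor. Handing in.

```bash
python3 -c "
from h import *
print(bot.hand_in())"
```

```text
the job is handed in; nothing more can be done
None
```

I gripped the orange handle of the brass hopper's bolt, slid it about 33 mm to the station's +y, let go and moved the arm clear. I handed the job in at about 10 s.

**Brass side:** My last pictures show the brass floor hanging open and the hopper empty. Three brass discs are down within the tray's outline. They had not moved between two looks about a second apart.

**One uncertainty:** One disc rests tilted, against the hanging floor or the next disc. I judged that it rests in the tray from the top view only, because the scene camera sees only slivers of brass below the floor.

**Other stations:** The last clear view, at about 9 s, showed the silver hopper shut with its three discs. I never touched the purple stations.

**Forces:** Force readings at the end of each move stayed at about 5 N or less.

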